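Tip a heat sink out of the tilting pan

TASK

Push the catch tray fully home under the lip of the tilting pan. Then swing the pan by its crank handle to 40 degrees, in line with the fixed gauge rail and never past 50, and keep it there until the heat sink has slid out into the tray. Bring the pan back down level, leaving the tray under the lip with the heat sink in it; do not touch the heat sink, and leave the other things on the bench alone.

Things in the scene. Friction and masses are not known exactly. Their poses are not given: they have to be found in the camera images.
- stand: Grey metal tipping stand, fixed to the bench, base plate 190 (x) by 240 mm (y). Origin on the bench below the middle of the pan's hinge line. Its z is up, +x points away from the robot (yaw within 18 deg). The pan reaches from the hinge to +y and pours over its open lip to -y, where the tray slides along y between two rails 12 mm high at x = +-71 mm, y = -270 to +160 mm.
- hinge (a point): Middle of the pan's hinge line, which runs along the stand's x: 65 mm straight above the stand's origin, at the pan's lip, level with the pan's inner floor when the pan is level. Upright hinge cheeks at x = +-78 mm, 78 mm high, y = -20 to +30 mm.
- gauge (a point): Upper end of the fixed gauge rail: a steel strip on the stand's far side (x = +85 mm) that rises at 40 degrees from the hinge line towards +y, to this point at y = 130, z = 174 mm, with one upright under it. The pan's floor lies along it when the pan is at 40 degrees.
- pan (a joint): Tilt of the pan in rad: 0 level (on a stop), grows as its +y end rises; 40 deg = 0.698; end stop 1.2. Steel pan 120 mm wide (x), 170 mm long, walls 24 mm on three sides, open at the lip. Stiff hinge (0.5 N m): it stays at any angle it is left. About 10 N at the handle raises it, 2 to 4 N brings it back. The heat sink starts to slide between 17 and 28 deg.
- handle (a point): Middle of the crank handle, a black round bar 16 mm thick, parallel to the hinge line, on the robot's side; it turns with the pan. In the stand's frame x = -112 mm, and at tilt q y = -118 sin q, z = 65 + 118 cos q mm: push it to -y to tip the pan. Bar free from x = -145 to -69 mm, where a flat arm (22 x 6 mm) joins it to the pan.
- catch_tray (a joint): How far the catch tray stands out from home, in m: 0 = fully home against its stop, grows as it moves to the stand's -y. Sliding it takes about 6 N; it stays where it is left.
- tray_end (a point): Middle of the top edge of the tray's outer end wall (its -y end), 48.5 mm above the bench; the wall is vertical, 42 mm high, 130 mm wide, 4 mm thick. Push on the outside of this wall towards the stand's +y to bring the tray home (this point is then at y = -155 mm in the stand's frame).
- tray_in (a point): Centre of the inner floor of the grey plastic catch tray (outside 130 mm in x, 165 mm in y, 42 mm high, wall 4 mm), 10.5 mm above the bench; its axes are the stand's.
- heat_sink: Finned aluminium heat sink, 56 mm (x) by 70 mm (y) by 30 mm high, fins up, about 180 g, lying loose in the pan at the start. Origin at the centre of its underside. Not to be touched by the robot.
- multimeter: Bystander: yellow handheld multimeter lying flat, 85 x 175 x 38 mm (face up to 48 mm high), origin under its centre.
- wire_spool: Bystander: upright spool of blue wire, 80 mm diameter, 65 mm high, origin under its centre.
- carton: Bystander: flat cardboard box 110 x 150 x 40 mm, origin under its centre.
- screwdriver: Bystander: screwdriver lying on the bench, about 200 mm long, less than 40 mm high, along its own x.

How it is judged:
By the outcome, as a careful person would: the job done as asked, in the order asked, and still so for the second after the job is handed in, with the robot touching nothing.
It also fails if it takes over 58 s, if anything falls off the work surface, if the arm or the gripper's body presses on something with over 40 N, if the wrist force passes 120 N, or if a joint passes its speed limit or range.

ROBOT

A 7-joint arm with a two-finger parallel gripper is mounted at the origin on the work surface. World frame = base frame: x ahead of the robot, y to its left, z up, the work surface at z = 0. Lengths are in m, angles in rad, forces in N, time in s.
With the tool pointing down it reaches from about 0.425 to 0.925 m from the base axis. Payload 6.8 kg.
Tool frame: the origin (TCP) lies between the finger pads; the fingertips stand 25 mm ahead of it and the grasp point (between the pads) lies 6 mm ahead of it; z points along the fingers, y is the line along which they close (so a half turn about z gives the same grasp; the last joint's range is limited). The gripper opens to 88 mm and grips with 3 to 60 N. Pads are 20 mm wide; open, the fingers measure 115 mm over their backs; the gripper's body (75 mm by 178 mm) begins 61 mm behind the grasp point.
Start: joints at [-1.241, 0.477, 0.022, 1.555, -0.011, 1.109, -0.083], TCP at [0.286, 0.611, 0.248] pointing down, gripper open.
Joint ranges: [-2.96, 2.96], [-0.34, 2.1], [-1.41, 1.46], [0.24, 2.44], [-1.37, 4.51], [0.17, 1.92], [-2.96, 2.96]. Speed limits (rad/s): [2.39, 2.39, 3.14, 3.14, 3.14, 3.14, 3.14].

INTERFACE

Orientations are given as a rotation vector (axis times angle).
In Python, from plant import ctrl gives the robot as it stands.
- The arm moves only by the shell command python3 -m pendant 'ROWS'. ROWS is JSON, a list of rows, each an object of numbers: "x", "y", "z": the shift along the tool's x, y, z in mm; "wx", "wy", "wz": the turn, a rotation vector about the tool's x, y, z in degrees; "jaw": the closure, from 0 (fully open) to 1 (shut). In form: [{"x": .., "y": .., "z": .., "wx": .., "wy": .., "wz": .., "jaw": ..}, ...]. A call has 1 to 12 rows; each row is the pose to reach, as a shift and turn from the pose commanded when the call began, along the tool's axes at that moment; what a row does not reach only later rows make up. A row lasts 1/10 s, in which the tool goes at most 50 mm and 8.59 degrees, less where a joint would pass 70% of its speed; a pose out of reach is approached as far as the arm can. A call with a gripper value outside its range is refused whole. The fingers move at their own pace and stop on an object; the grip force is fixed at half the most. Time passes only in rows, so rows that repeat a pose let the fingers close. It gives the time, the measured TCP pose, the force, the opening and the grip force at its end, in the units of the state.
- ctrl.get_obs(): the state, without advancing time (a new reading comes with each control period).
- ctrl.read_camera(name): name is "scene" or "top" or "wrist"; returns the picture (420x560x3 uint8, red, green, blue); there is no depth.
- ctrl.camera_model(name): a dict with "fx", "fy", "cx", "cy" (pixels), "extrinsics" (4x4, takes a point from world to camera coordinates). Camera axes: x right, y up, looking along -z (the intrinsics and any distortion apply to the point x, -y, -z); pixel columns grow to the right and rows downward; lengths in m; the calibration is good to about 2 mm. A picture is of the moment at which its call begins: read the wrist's pose just before it. camera_model takes no time and is no camera call; for the wrist camera it gives the pose at the moment of the call.
- ctrl.job_done(): hands the job in; it is judged then, once.
Trained networks look in the newest picture that a camera, given by its name, has taken for a name from the list of things; names that differ only in an ending like _2 or _b are one class to them, and where a whole thing is asked for, a point or a joint stands for the part that bears it (a point fixed in the world has none). Each returns a list of dicts, best first, with "confidence" (0 to 1); they miss things now and then, are a little off and sometimes report something else, mostly with a low value. They report only what shows in the picture. A call takes as long as a camera call.
- ctrl.spot_in(thing, camera): "bbox" ([left, top, right, bottom] in pixels, round what is visible of it).
- ctrl.regions_of(thing, camera): "region" (420x560 bool, what is visible of it) and "bbox" ([left, top, right, bottom] in pixels, round what is visible of it).
The state is a dict: "t": time; "joints": joint angles; "qd": joint speeds; "effort": joint torques, N m; "tool_pos": TCP position; "tcp_rot": TCP orientation; "wrist_force": force on the tool from outside, world axes, zero at the start; "wrist_torque": the same for the moment, N m; "grip_width": opening from 0.0 (shut) to 1.0 (fully open); "grasp_force": force on a finger pad.
Only numpy, scipy, OpenCV 4.12 (cv2) and the standard library are available. Lean on these libraries where they do the work, as an engineer would, in place of code of your own. Each camera call takes 0.05 s, during which the arm holds its last target. There are 200 camera calls.

## Working session

There is one attempt and no reset: what is moved stays moved. The work goes in short steps, Python scripts to look and compute and a shell command to move; the robot and the scene stay as the last step left them, time stands still between calls to the robot, and variables do not carry over. Pictures are saved under pics/ and viewed, at most 10 in all, crops included, and the job is handed in when it is done.

```bash
mkdir -p pics; ls; python3 - <<'E'
from plant import ctrl
import cv2,numpy as np
for n in("scene","top"):
    im=ctrl.read_camera(n); cv2.imwrite(f"pics/{n}0.png",im[:,:,::-1])
    m=ctrl.camera_model(n); print(n,{k:(np.round(v,4).tolist()) for k,v in m.items()})
    for t in("stand","handle","tray_end","heat_sink","gauge","pan","multimeter","wire_spool","carton","screwdriver"):
        try: print(t,[(np.round(d["bbox"]).tolist(),round(d["confidence"],2)) for d in ctrl.spot_in(t,n)[:2]])
        except Exception as e: print(t,e)
o=ctrl.get_obs();print(o)
E
```

```text
pics
scene {'fx': 381.0689, 'fy': 381.0689, 'cx': 279.6809, 'cy': 207.8525, 'extrinsics': [[-0.2038, 0.979, 0.0109, 0.0824], [-0.7488, -0.1631, 0.6425, 0.3544], [0.6307, 0.1228, 0.7662, -1.5089], [0.0, 0.0, 0.0, 1.0]]}
stand [([184.0, 160.0, 344.0, 283.0], 0.9)]
handle [([264.0, 156.0, 339.0, 258.0], 0.68), ([182.0, 159.0, 341.0, 284.0], 0.5)]
tray_end [([196.0, 186.0, 268.0, 242.0], 0.94), ([167.0, 156.0, 176.0, 178.0], 0.73)]
heat_sink [([296.0, 218.0, 324.0, 247.0], 0.58)]
gauge [([186.0, 158.0, 341.0, 285.0], 0.73)]
pan [([267.0, 158.0, 341.0, 261.0], 0.87)]
multimeter [([382.0, 228.0, 454.0, 278.0], 0.71), ([198.0, 188.0, 267.0, 245.0], 0.54)]
wire_spool [([338.0, 177.0, 362.0, 211.0], 0.74), ([383.0, 229.0, 452.0, 277.0], 0.74)]
carton [([170.0, 265.0, 245.0, 321.0], 0.56)]
screwdriver [([166.0, 157.0, 175.0, 178.0], 0.76), ([265.0, 156.0, 341.0, 260.0], 0.24)]
top {'fx': 391.1534, 'fy': 391.1534, 'cx': 281.3568, 'cy': 211.6807, 'extrinsics': [[-0.0656, -0.9978, -0.0044, 0.0647], [0.9738, -0.065, 0.2181, -0.6045], [-0.2179, 0.0101, 0.9759, -1.1557], [0.0, 0.0, 0.0, 1.0]]}
stand
[... 423 characters left out ...]
0.6)]
{'t': 1.1, 'joints': array([-1.24112419,  0.47700126,  0.02241257,  1.55539822, -0.01150764,
        1.10931139, -0.08311739]), 'qd': array([ 0.00027011, -0.00026029, -0.00030226, -0.00014989,  0.00059069,
        0.0019473 , -0.00072759]), 'effort': array([ 3.22162132e-04, -5.82725680e+01,  1.53372556e+00, -2.72940695e+01,
       -5.43721032e-02,  1.01311400e-02, -5.22655796e-06]), 'tool_pos': array([0.28615305, 0.61135905, 0.24766405]), 'tcp_rot': array([-6.82251495e-01, -3.06660329e+00, -1.95046956e-05]), 'wrist_force': array([ 0.25261345, -0.62154034,  0.0791896 ]), 'wrist_torque': array([ 0.00602542, -0.04958851, -0.0014969 ]), 'grasp_force': 0.0, 'grip_width': 0.9985041917781035}
```

```bash
python3 - <<'E'
import cv2
a=cv2.imread("pics/top0.png")[160:310,190:390]; cv2.imwrite("pics/topc.png",cv2.resize(a,None,fx=4,fy=4,interpolation=cv2.INTER_CUBIC))
a=cv2.imread("pics/scene0.png")[140:330,150:400]; cv2.imwrite("pics/scenec.png",cv2.resize(a,None,fx=3.15,fy=3.15,interpolation=cv2.INTER_CUBIC))
E
```

```text
(no output)
```

View pics/topc.png

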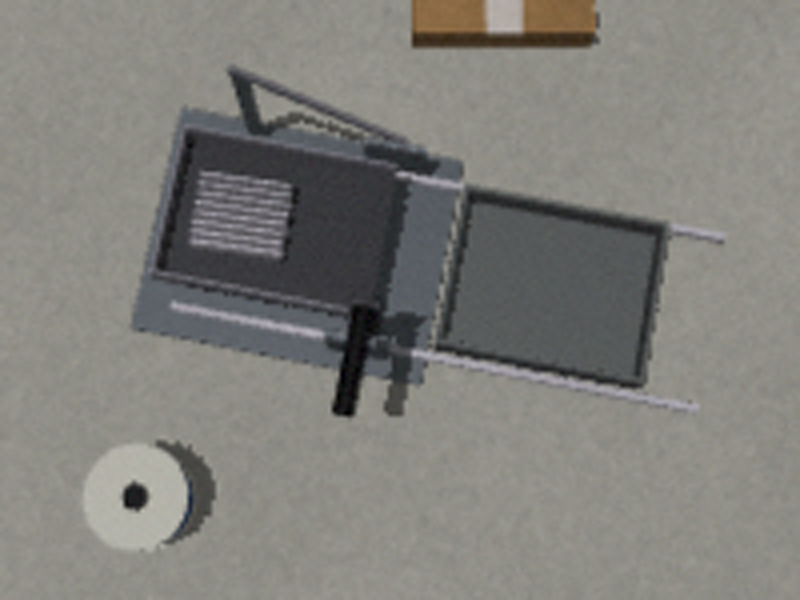

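View pics/scenec.png

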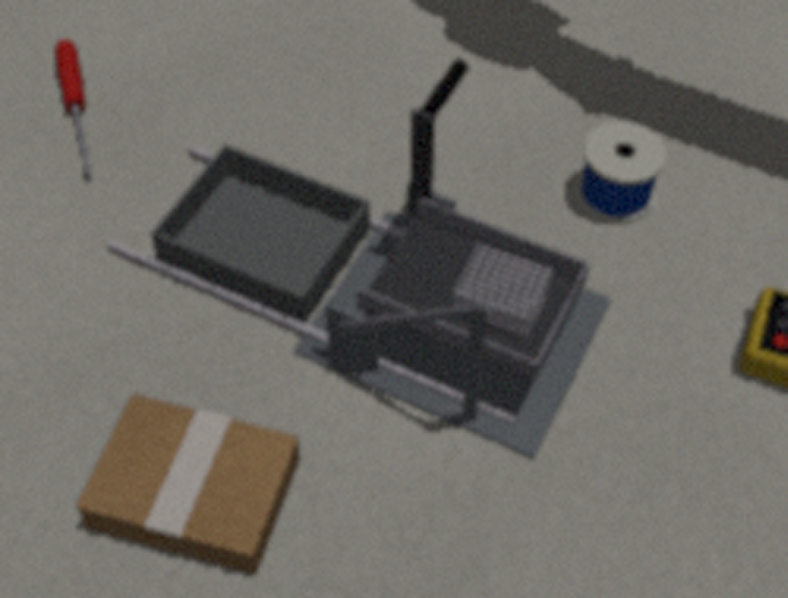

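```bash
cat > h.py <<'E'
import numpy as np
from scipy.spatial.transform import Rotation as R
def proj(m,P):
    c=np.c_[P,np.ones(len(P))]@np.array(m["extrinsics"]).T
    return np.c_[m["cx"]+m["fx"]*c[:,0]/-c[:,2], m["cy"]-m["fy"]*c[:,1]/-c[:,2]]
def S(p,P):  # stand->world
    c,s=np.cos(p[2]),np.sin(p[2]); P=np.atleast_2d(P)
    return np.c_[p[0]+c*P[:,0]-s*P[:,1],p[1]+s*P[:,0]+c*P[:,1],P[:,2]]
E
python3 - <<'E'
from h import *
from plant import ctrl
from scipy.optimize import least_squares
mt,ms=ctrl.camera_model("top"),ctrl.camera_model("scene")
T=[(71,-270,12,0,724,238),(-71,-270,12,0,696,408),(-71,160,12,0,172,304),(85,130,174,0,232,69),(-145,0,187,0,343,413),
(65,-155,48.5,1,668,226),(-65,-155,48.5,1,642,383),(-65,10,48.5,1,437,347),(65,10,48.5,1,468,187),(60,170,89,0,188,130),(-60,170,89,0,152,272)]
C=[(-71,-270,12,0,193,153),(71,-270,12,0,110,246),(-145,0,187,0,461,66),(-65,-155,48.5,1,227,148),(65,-155,48.5,1,155,240),(65,10,48.5,1,305,300),(-65,10,48.5,1,368,207),(60,170,89,0,533,358),(-60,170,89,0,587,264)]
T,C=np.array(T,float),np.array(C,float)
def f(p):
    r=[]
    for A,m,s,o in((T,mt,4,(190,160)),(C,ms,3.15,(150,140))):
        P=A[:,:3].copy()/1000;P[:,1]-=p[3]*A[:,3]
        r.append(proj(m,S(p,P))-(A[:,4:]/s+o))
    return np.vstack(r).ravel()
r=least_squares(f,[.6,0,-.1,.1],loss="soft_l1");p=r.x
print(p,np.degrees(p[2]));print(np.round(f(p).reshape(-1,2),1).tolist())
np.save("p.npy",p)
for n,P in dict(trayend=(0,-.155-p[3],.0485),home=(0,-.155,.0485),handle=(-.112,0,.183),handle40=(-.112,-.118*np.sin(.698),.065+.118*np.cos(.698)),hinge=(0,0,.065)).items(): print(n,S(p,P))
o=ctrl.get_obs();print(R.from_rotvec(o["tcp_rot"]).as_matrix().round(3))
E
```

```text
[ 0.57685717  0.01365503 -0.26332822  0.06135897] -15.087595694216464
[[0.1, -0.3], [0.5, 0.2], [-0.5, 0.0], [-0.5, -0.2], [-0.3, 0.3], [-0.5, -1.0], [-0.5, 0.1], [-1.6, -1.3], [-1.7, -1.2], [-1.4, -1.9], [-1.1, -0.1], [-1.8, -2.5], [-1.2, -2.0], [-0.6, -2.0], [-0.9, -1.9], [-1.7, -2.7], [-1.1, -1.1], [0.4, -2.4], [0.3, 1.5], [0.0, -1.0]]
trayend [[ 0.5205399  -0.19524584  0.0485    ]]
home [[ 0.53651137 -0.13600197  0.0485    ]]
handle [[0.46871792 0.04280812 0.183     ]]
handle40 [[ 0.44897788 -0.03041473  0.15540323]]
hinge [[0.57685717 0.01365503 0.065     ]]
[[-0.906  0.424 -0.   ]
 [ 0.424  0.906  0.   ]
 [ 0.     0.    -1.   ]]
```

```bash
cat >> h.py <<'E'
def goto(P,yaw=None,p=None):
    """tool-frame shift (mm) and wz to stand-frame TCP target P (m); tool y along stand y"""
    from plant import ctrl
    p=np.load("p.npy") if p is None else p
    o=ctrl.get_obs();M=R.from_rotvec(o["tcp_rot"])
    d=M.inv().apply(S(p,P)[0]-o["tool_pos"])*1000
    a=p[2]; T=R.from_matrix(np.array([[-np.cos(a),-np.sin(a),0],[-np.sin(a),np.cos(a),0],[0,0,-1]]))
    w=np.degrees((M.inv()*T).as_rotvec())
    return np.round(d,1),np.round(w,1)
def where():
    from plant import ctrl
    p=np.load("p.npy");o=ctrl.get_obs();d=o["tool_pos"]-[p[0],p[1],0]
    c,s=np.cos(p[2]),np.sin(p[2])
    return np.round(1000*np.array([c*d[0]+s*d[1],-s*d[0]+c*d[1],d[2]]),1),round(o["t"],2),o["wrist_force"].round(1),round(88*o["grip_width"],1)
E
python3 -c "
from h import *
print(goto((-.03,-.03,.36)))"
```

```text
(array([-492.4, -452.8, -112.3]), array([  0.,  -0., -10.]))
```

```bash
R='{"x":-492,"y":-453,"z":-112,"wz":-10,"jaw":0.7}'; python3 -m pendant '[{"x":-492,"y":-453,"z":-112,"wz":-10,"jaw":1},{"x":-492,"y":-453,"z":-112,"wz":-10,"jaw":1},{"x":-492,"y":-453,"z":-112,"wz":-10,"jaw":1},{"x":-492,"y":-453,"z":-112,"wz":-10,"jaw":1},{"x":-492,"y":-453,"z":-112,"wz":-10,"jaw":1},{"x":-492,"y":-453,"z":-112,"wz":-10,"jaw":1},{"x":-492,"y":-453,"z":-112,"wz":-10,"jaw":1},{"x":-492,"y":-453,"z":-112,"wz":-10,"jaw":1},{"x":-492,"y":-453,"z":-112,"wz":-10,"jaw":1},{"x":-492,"y":-453,"z":-112,"wz":-10,"jaw":1},{"x":-492,"y":-453,"z":-112,"wz":-10,"jaw":1},{"x":-492,"y":-453,"z":-112,"wz":-10,"jaw":1}]'; python3 -c "
from h import *
print(where(),goto((-.03,-.03,.36)))"
```

```text
(array([-436.3,  501.4,  247.7]), 1.1, array([ 0.3, -0.6,  0.1]), 87.9) (array([-492.4, -452.8, -112.3]), array([  0.,  -0., -10.]))invalid input at $[0]: expected keys x, y, z, wx, wy, wz, jaw
```

```bash
python3 -m pendant '[{"x":-492,"y":-453,"z":-112,"wx":0,"wy":0,"wz":-10,"jaw":1},{"x":-492,"y":-453,"z":-112,"wx":0,"wy":0,"wz":-10,"jaw":1},{"x":-492,"y":-453,"z":-112,"wx":0,"wy":0,"wz":-10,"jaw":1},{"x":-492,"y":-453,"z":-112,"wx":0,"wy":0,"wz":-10,"jaw":1},{"x":-492,"y":-453,"z":-112,"wx":0,"wy":0,"wz":-10,"jaw":1},{"x":-492,"y":-453,"z":-112,"wx":0,"wy":0,"wz":-10,"jaw":1},{"x":-492,"y":-453,"z":-112,"wx":0,"wy":0,"wz":-10,"jaw":1},{"x":-492,"y":-453,"z":-112,"wx":0,"wy":0,"wz":-10,"jaw":1},{"x":-492,"y":-453,"z":-112,"wx":0,"wy":0,"wz":-10,"jaw":1},{"x":-492,"y":-453,"z":-112,"wx":0,"wy":0,"wz":-10,"jaw":1},{"x":-492,"y":-453,"z":-112,"wx":0,"wy":0,"wz":-10,"jaw":1},{"x":-492,"y":-453,"z":-112,"wx":0,"wy":0,"wz":-10,"jaw":1}]'; python3 -c "
from h import *
print(where(),goto((-.03,-.03,.36)))"
```

```text
t: 2.3
tool_pos: [0.5109, 0.0618, 0.3475]
tcp_rot: [0.412, 3.114, 0.001]
wrist_force: [1.8, -0.6, -0.1]
grip_width: 0.006
grasp_force: 0.0
(array([-76.2,  29.3, 347.5]), 2.3, array([ 1.8, -0.6, -0.1]), 0.5) (array([-46.2, -59.3, -12.5]), array([0., 0., 0.]))
```

```bash
python3 -m pendant '[{"x":-46,"y":-59,"z":-12,"wx":0,"wy":0,"wz":0,"jaw":1},{"x":-46,"y":-59,"z":-12,"wx":0,"wy":0,"wz":0,"jaw":1},{"x":-46,"y":-59,"z":-12,"wx":0,"wy":0,"wz":0,"jaw":1},{"x":-46,"y":-59,"z":-12,"wx":0,"wy":0,"wz":0,"jaw":1}]'; python3 - <<'E'
from h import *
from plant import ctrl
import cv2
im=ctrl.read_camera("wrist"); m=ctrl.camera_model("wrist")
np.save("mw.npy",m,allow_pickle=True)
im=im[:,:,::-1].copy(); p=np.load("p.npy")
P=np.array([(71,-270,12),(-71,-270,12),(-71,160,12),(85,130,174),(-145,0,187),(-69,0,187),(60,170,89),(-60,170,89),(-60,0,65),(60,0,65)])/1000
q=proj(m,S(p,P));print(q.round(0).tolist(),where())
cv2.imwrite("pics/w1.png",cv2.resize(im,(800,600)))
E
```

```text
t: 2.7
tool_pos: [0.5395, -0.0051, 0.3587]
tcp_rot: [-0.414, -3.114, -0.001]
wrist_force: [-0.4, 0.8, 0.1]
grip_width: 0.008
grasp_force: 0.0
[[119.0, 232.0], [106.0, 135.0], [417.0, 136.0], [430.0, 298.0], [314.0, 61.0], [312.0, 153.0], [436.0, 246.0], [449.0, 150.0], [303.0, 148.0], [302.0, 238.0]] (array([-31.7, -26.9, 358.5]), 2.75, array([-0.5,  0.8, -0.1]), 0.6)
```

View pics/w1.png

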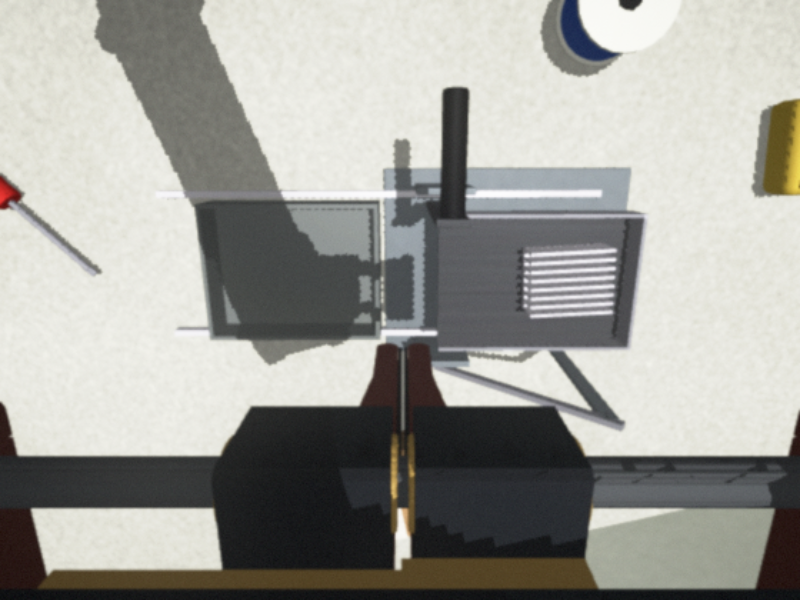

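```bash
python3 - <<'E'
from h import *
from plant import ctrl
from scipy.optimize import least_squares
mt,ms=ctrl.camera_model("top"),ctrl.camera_model("scene");mw=np.load("mw.npy",allow_pickle=True).item()
print(mw["fx"])
T=[(71,-270,12,0,724,238),(-71,-270,12,0,696,408),(-71,160,12,0,172,304),(85,130,174,0,232,69),(-145,0,187,0,343,413),
(65,-155,48.5,1,668,226),(-65,-155,48.5,1,642,383),(-65,10,48.5,1,437,347),(65,10,48.5,1,468,187),(60,170,89,0,188,130),(-60,170,89,0,152,272)]
C=[(-71,-270,12,0,193,153),(71,-270,12,0,110,246),(-145,0,187,0,461,66),(-65,-155,48.5,1,227,148),(65,-155,48.5,1,155,240),(65,10,48.5,1,305,300),(-65,10,48.5,1,368,207),(60,170,89,0,533,358),(-60,170,89,0,587,264)]
W=[(-71,-270,12,0,157,194),(71,-270,12,0,179,332),(-71,160,12,0,602,193),(85,130,174,0,622,427),(-145,0,187,0,455,90),(60,170,89,0,631,347),(-60,170,89,0,645,214),(-65,-155,48.5,1,196,205),(65,-155,48.5,1,211,339),(-65,10,48.5,1,381,202),(65,10,48.5,1,381,337)]
D=[(np.array(T,float),mt,4,(190,160),3.),(np.array(C,float),ms,3.15,(150,140),3.8),(np.array(W,float),mw,1/.7,(0,0),1.2)]
def f(p,D):
    r=[]
    for A,m,s,o,w in D:
        P=A[:,:3].copy()/1000;P[:,1]-=p[3]*A[:,3]
        r.append(w*(proj(m,S(p,P))-((A[:,4:]+.5)/s+o-.5)))
    return np.vstack(r).ravel()
for E in([D[0]],[D[1]],[D[2]],[D[0],D[2]],D):
    r=least_squares(f,[.6,0,-.1,.1],args=(E,),loss="soft_l1",f_scale=2);p=r.x
    print(p.round(4),np.degrees(p[2]).round(2),np.sqrt(np.mean(r.fun**2)).round(2), S(p,(-.112,0,.183)).round(4))
np.save("p.npy",p);print(where())
E
```

```text
344.6712451460097
[ 0.5771  0.0135 -0.2647  0.0638] -15.16 1.96 [[0.469  0.0428 0.183 ]]
[ 0.5812  0.0152 -0.2588  0.059 ] -14.83 4.22 [[0.4729 0.0439 0.183 ]]
[ 0.5779  0.0186 -0.258   0.0623] -14.78 1.39 [[0.4696 0.0472 0.183 ]]
[ 0.5775  0.0165 -0.2607  0.0634] -14.94 2.64 [[0.4693 0.0453 0.183 ]]
[ 0.578   0.016  -0.2601  0.0615] -14.9 3.38 [[0.4698 0.0448 0.183 ]]
(array([-32.3, -29.4, 358.5]), 2.75, array([-0.5,  0.8, -0.1]), 0.6)
```

```bash
python3 -c "
from h import *
print(goto((0,-.258,.2)),goto((0,-.258,.048)),goto((0,-.155,.048)))"
```

```text
(array([ -32.9, -228.6,  158.4]), array([ 0. , -0. , -0.1])) (array([ -33. , -228.7,  310.4]), array([ 0. , -0. , -0.1])) (array([ -32.8, -125.7,  310.4]), array([ 0. , -0. , -0.1]))
```

```bash
python3 -m pendant '[{"x":-33,"y":-50,"z":0,"wx":0,"wy":0,"wz":0,"jaw":1},{"x":-33,"y":-100,"z":0,"wx":0,"wy":0,"wz":0,"jaw":1},{"x":-33,"y":-150,"z":0,"wx":0,"wy":0,"wz":0,"jaw":1},{"x":-33,"y":-200,"z":0,"wx":0,"wy":0,"wz":0,"jaw":1},{"x":-33,"y":-229,"z":30,"wx":0,"wy":0,"wz":0,"jaw":1},{"x":-33,"y":-229,"z":80,"wx":0,"wy":0,"wz":0,"jaw":1},{"x":-33,"y":-229,"z":130,"wx":0,"wy":0,"wz":0,"jaw":1},{"x":-33,"y":-229,"z":180,"wx":0,"wy":0,"wz":0,"jaw":1},{"x":-33,"y":-229,"z":230,"wx":0,"wy":0,"wz":0,"jaw":1},{"x":-33,"y":-229,"z":270,"wx":0,"wy":0,"wz":0,"jaw":1},{"x":-33,"y":-229,"z":300,"wx":0,"wy":0,"wz":0,"jaw":1},{"x":-33,"y":-229,"z":310,"wx":0,"wy":0,"wz":0,"jaw":1}]'; python3 -c "
from h import *
print(where())"
```

```text
t: 3.95
tool_pos: [0.5103, -0.2318, 0.0455]
tcp_rot: [-0.407, -3.11, -0.003]
wrist_force: [0.4, 0.7, -0.1]
grip_width: 0.01
grasp_force: 0.0
(array([  -1.7, -256.9,   45.5]), 3.95, array([ 0.4,  0.7, -0.1]), 0.9)
```

```bash
python3 -m pendant '[{"x":0,"y":10,"z":0,"wx":0,"wy":0,"wz":0,"jaw":1},{"x":0,"y":18,"z":0,"wx":0,"wy":0,"wz":0,"jaw":1},{"x":0,"y":26,"z":0,"wx":0,"wy":0,"wz":0,"jaw":1},{"x":0,"y":33,"z":0,"wx":0,"wy":0,"wz":0,"jaw":1},{"x":0,"y":40,"z":0,"wx":0,"wy":0,"wz":0,"jaw":1},{"x":0,"y":47,"z":0,"wx":0,"wy":0,"wz":0,"jaw":1},{"x":0,"y":54,"z":0,"wx":0,"wy":0,"wz":0,"jaw":1},{"x":0,"y":61,"z":0,"wx":0,"wy":0,"wz":0,"jaw":1},{"x":0,"y":68,"z":0,"wx":0,"wy":0,"wz":0,"jaw":1},{"x":0,"y":74,"z":0,"wx":0,"wy":0,"wz":0,"jaw":1},{"x":0,"y":78,"z":0,"wx":0,"wy":0,"wz":0,"jaw":1},{"x":0,"y":80,"z":0,"wx":0,"wy":0,"wz":0,"jaw":1}]'; python3 -c "
from h import *
print(where())"
```

```text
t: 5.15
tool_pos: [0.5333, -0.1592, 0.0502]
tcp_rot: [0.414, 3.111, -0.003]
wrist_force: [-2.4, -6.2, 4.7]
grip_width: 0.009
grasp_force: 3.1
(array([   1.9, -180.9,   50.2]), 5.15, array([-2.4, -6.2,  4.7]), 0.8)
```

```bash
python3 -m pendant '[{"x":0,"y":3,"z":0,"wx":0,"wy":0,"wz":0,"jaw":1},{"x":0,"y":6,"z":0,"wx":0,"wy":0,"wz":0,"jaw":1},{"x":0,"y":8,"z":0,"wx":0,"wy":0,"wz":0,"jaw":1},{"x":0,"y":10,"z":0,"wx":0,"wy":0,"wz":0,"jaw":1}]'; python3 -c "
from h import *
print(where())"; python3 -m pendant '[{"x":0,"y":2,"z":0,"wx":0,"wy":0,"wz":0,"jaw":1},{"x":0,"y":3,"z":0,"wx":0,"wy":0,"wz":0,"jaw":1}]'; python3 -c "
from h import *
print(where())"
```

```text
t: 5.55
tool_pos: [0.5358, -0.15, 0.0502]
tcp_rot: [0.415, 3.111, -0.004]
wrist_force: [-1.0, -6.3, 4.5]
grip_width: 0.004
grasp_force: 3.1
(array([   1.9, -171.3,   50.2]), 5.55, array([-1. , -6.3,  4.5]), 0.4)
t: 5.75
tool_pos: [0.5366, -0.147, 0.0502]
tcp_rot: [0.414, 3.111, -0.004]
wrist_force: [-1.1, -6.1, 3.5]
grip_width: 0.002
grasp_force: 3.0
(array([   1.9, -168.2,   50.2]), 5.75, array([-1.1, -6.1,  3.5]), 0.2)
```

```bash
python3 -m pendant '[{"x":0,"y":1,"z":0,"wx":0,"wy":0,"wz":0,"jaw":1},{"x":0,"y":2,"z":0,"wx":0,"wy":0,"wz":0,"jaw":1},{"x":0,"y":3,"z":0,"wx":0,"wy":0,"wz":0,"jaw":1}]'; python3 -c "
from h import *
print(where())"; python3 -m pendant '[{"x":0,"y":1,"z":0,"wx":0,"wy":0,"wz":0,"jaw":1},{"x":0,"y":2,"z":0,"wx":0,"wy":0,"wz":0,"jaw":1},{"x":0,"y":3,"z":0,"wx":0,"wy":0,"wz":0,"jaw":1}]'; python3 -c "
from h import *
print(where())"
```

```text
t: 6.05
tool_pos: [0.5373, -0.1443, 0.0502]
tcp_rot: [0.415, 3.111, -0.004]
wrist_force: [-1.0, -5.9, 4.6]
grip_width: 0.004
grasp_force: 3.1
(array([   1.9, -165.4,   50.2]), 6.05, array([-1. , -5.9,  4.6]), 0.3)
t: 6.35
tool_pos: [0.538, -0.1419, 0.0502]
tcp_rot: [0.415, 3.111, -0.005]
wrist_force: [-1.4, -8.5, 3.1]
grip_width: 0.009
grasp_force: 4.7
(array([   1.9, -163. ,   50.2]), 6.35, array([-1.4, -8.5,  3.1]), 0.8)
```

```bash
python3 -m pendant '[{"x":0,"y":1,"z":0,"wx":0,"wy":0,"wz":0,"jaw":1},{"x":0,"y":2,"z":0,"wx":0,"wy":0,"wz":0,"jaw":1}]'; python3 -c "
from h import *
print(where())"; python3 -m pendant '[{"x":0,"y":1,"z":0,"wx":0,"wy":0,"wz":0,"jaw":1},{"x":0,"y":1,"z":0,"wx":0,"wy":0,"wz":0,"jaw":1}]'; python3 -c "
from h import *
print(where())"
```

```text
t: 6.55
tool_pos: [0.5379, -0.1419, 0.0502]
tcp_rot: [0.417, 3.111, -0.008]
wrist_force: [-3.9, -13.3, 2.6]
grip_width: 0.005
grasp_force: 6.9
(array([   1.9, -162.9,   50.2]), 6.55, array([ -3.9, -13.3,   2.6]), 0.5)
t: 6.75
tool_pos: [0.538, -0.1419, 0.0502]
tcp_rot: [0.419, 3.111, -0.009]
wrist_force: [-3.1, -12.5, 3.3]
grip_width: 0.006
grasp_force: 7.0
(array([   1.9, -162.9,   50.2]), 6.75, array([ -3.1, -12.5,   3.3]), 0.5)
```

```bash
python3 -c "
from h import *
print(goto((-.110,0.004,.265)),goto((-.110,0.004,.187)))"
```

```text
(array([ 112.4,  164.9, -216.1]), array([-0.3,  0.2, -0.4])) (array([ 112.6,  165.3, -138.1]), array([-0.3,  0.2, -0.4]))
```

```bash
python3 -m pendant '[{"x":0,"y":-10,"z":0,"wx":0,"wy":0,"wz":0,"jaw":1},{"x":0,"y":-25,"z":-40,"wx":0,"wy":0,"wz":0,"jaw":1},{"x":0,"y":-25,"z":-90,"wx":0,"wy":0,"wz":0,"jaw":0.59},{"x":0,"y":-25,"z":-140,"wx":0,"wy":0,"wz":0,"jaw":0.59},{"x":0,"y":-25,"z":-190,"wx":0,"wy":0,"wz":0,"jaw":0.59},{"x":30,"y":10,"z":-220,"wx":0,"wy":0,"wz":0,"jaw":0.59},{"x":60,"y":50,"z":-220,"wx":0,"wy":0,"wz":0,"jaw":0.59},{"x":90,"y":90,"z":-220,"wx":0,"wy":0,"wz":0,"jaw":0.59},{"x":110,"y":130,"z":-220,"wx":0,"wy":0,"wz":0,"jaw":0.59},{"x":112,"y":163,"z":-220,"wx":0,"wy":0,"wz":0,"jaw":0.59},{"x":112,"y":163,"z":-220,"wx":0,"wy":0,"wz":0,"jaw":0.59},{"x":112,"y":163,"z":-220,"wx":0,"wy":0,"wz":0,"jaw":0.59}]'; python3 - <<'E'
from h import *
from plant import ctrl
import cv2
im=ctrl.read_camera("wrist"); m=ctrl.camera_model("wrist")
p=np.load("p.npy");print(proj(m,S(p,np.array([(-.145,0,.183),(-.069,0,.183)]))).round(0).tolist(),where(),goto((-.110,0.002,.187)))
cv2.imwrite("pics/w2.png",cv2.resize(im[:,:,::-1],(800,600)))
E
```

```text
t: 7.95
tool_pos: [0.4725, 0.0509, 0.2691]
tcp_rot: [0.409, 3.115, 0.001]
wrist_force: [-1.0, -0.4, 0.0]
grip_width: 0.41
grasp_force: 0.0
[[273.0, 173.0], [274.0, 278.0]] (array([-110.7,    5.4,  269. ]), 8.0, array([ 0.1,  0.9, -0.4]), 35.9) (array([-0.7, -3.4, 82. ]), array([ 0. ,  0. , -0.2]))
```

View pics/w2.png

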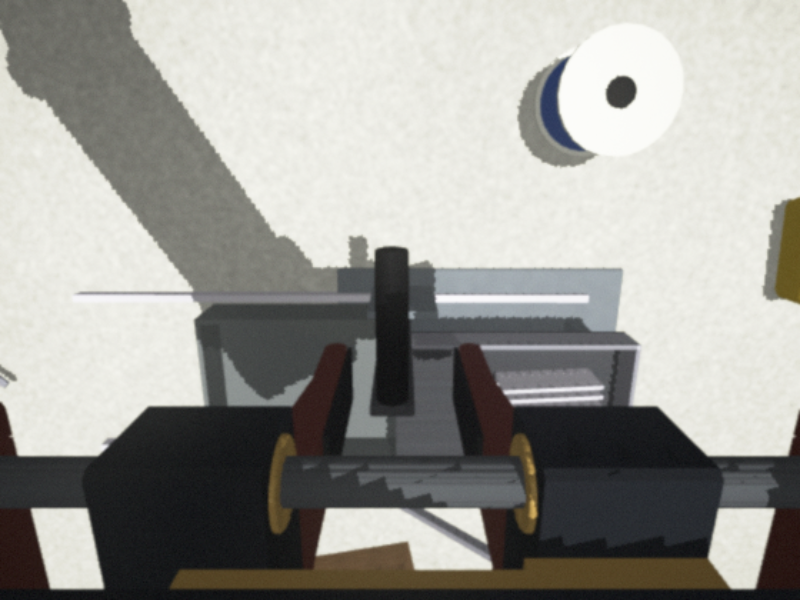

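```bash
python3 -m pendant '[{"x":-1,"y":-4,"z":20,"wx":0,"wy":0,"wz":0,"jaw":0.59},{"x":-1,"y":-4,"z":45,"wx":0,"wy":0,"wz":0,"jaw":0.59},{"x":-1,"y":-4,"z":65,"wx":0,"wy":0,"wz":0,"jaw":0.59},{"x":-1,"y":-4,"z":80,"wx":0,"wy":0,"wz":0,"jaw":0.59},{"x":-1,"y":-4,"z":82,"wx":0,"wy":0,"wz":0,"jaw":0.68},{"x":-1,"y":-4,"z":82,"wx":0,"wy":0,"wz":0,"jaw":0.72},{"x":-1,"y":-4,"z":82,"wx":0,"wy":0,"wz":0,"jaw":0.75},{"x":-1,"y":-4,"z":82,"wx":0,"wy":0,"wz":0,"jaw":0.75}]'; python3 -c "
from h import *
print(where())"
```

```text
t: 8.8
tool_pos: [0.4732, 0.0459, 0.1876]
tcp_rot: [0.413, 3.113, 0.001]
wrist_force: [0.8, 0.2, -0.1]
grip_width: 0.249
grasp_force: 0.0
(array([-109. ,    1.9,  187.6]), 8.8, array([ 0.8,  0.2, -0.1]), 22.0)
```

```bash
python3 -m pendant '[{"x":0,"y":-5,"z":0,"wx":0,"wy":0,"wz":0,"jaw":0.75},{"x":0,"y":-14,"z":1,"wx":0,"wy":0,"wz":0,"jaw":0.75},{"x":0,"y":-24,"z":2,"wx":0,"wy":0,"wz":0,"jaw":0.75},{"x":0,"y":-34,"z":4,"wx":0,"wy":0,"wz":0,"jaw":0.75},{"x":0,"y":-44,"z":7,"wx":0,"wy":0,"wz":0,"jaw":0.75},{"x":0,"y":-54,"z":11,"wx":0,"wy":0,"wz":0,"jaw":0.75},{"x":0,"y":-63,"z":16,"wx":0,"wy":0,"wz":0,"jaw":0.75},{"x":0,"y":-70,"z":20,"wx":0,"wy":0,"wz":0,"jaw":0.75},{"x":0,"y":-75,"z":24,"wx":0,"wy":0,"wz":0,"jaw":0.75},{"x":0,"y":-77,"z":25,"wx":0,"wy":0,"wz":0,"jaw":0.75},{"x":0,"y":-77,"z":25,"wx":0,"wy":0,"wz":0,"jaw":0.75}]'; python3 - <<'E'
from h import *
from plant import ctrl
import cv2
print(where())
a=ctrl.read_camera("scene")[140:290,170:370]
b=ctrl.read_camera("top")[160:280,210:370]
cv2.imwrite("pics/s3.png",cv2.resize(a[:,:,::-1],None,fx=4,fy=4,interpolation=cv2.INTER_CUBIC))
m=ctrl.camera_model("scene");p=np.load("p.npy")
for q in(0.6,.65,.698,.75):
    c,s=np.cos(q),np.sin(q)
    P=np.array([(x,.17*c-.024*s,.065+.17*s+.024*c) for x in(.06,-.06)]+[(.085,.130,.174),(-.145,-.118*s,.065+.118*c)])
    print(q,((proj(m,S(p,P))-(170,140))*4).round(0).tolist())
E
```

```text
t: 9.9
tool_pos: [0.4539, -0.0275, 0.1624]
tcp_rot: [0.411, 3.112, 0.003]
wrist_force: [4.5, 3.5, -1.3]
grip_width: 0.251
grasp_force: 2.5
(array([-108.8,  -74. ,  162.4]), 9.9, array([ 4.5,  3.5, -1.3]), 22.1)
0.6 [[551.0, 353.0], [625.0, 223.0], [538.0, 391.0], [422.0, 74.0]]
0.65 [[542.0, 344.0], [617.0, 214.0], [538.0, 391.0], [416.0, 75.0]]
0.698 [[534.0, 334.0], [610.0, 205.0], [538.0, 391.0], [411.0, 77.0]]
0.75 [[524.0, 325.0], [601.0, 195.0], [538.0, 391.0], [405.0, 79.0]]
```

View pics/s3.png

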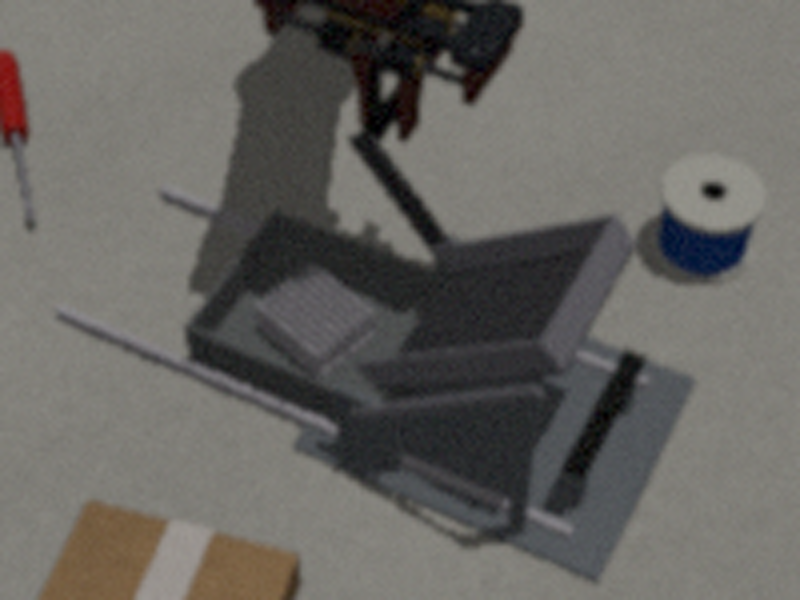

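```bash
python3 -m pendant '[{"x":0,"y":-2,"z":1,"wx":0,"wy":0,"wz":0,"jaw":0.75},{"x":0,"y":-4,"z":3,"wx":0,"wy":0,"wz":0,"jaw":0.75},{"x":0,"y":-4,"z":3,"wx":0,"wy":0,"wz":0,"jaw":0.75},{"x":0,"y":-4,"z":3,"wx":0,"wy":0,"wz":0,"jaw":0.75},{"x":0,"y":-4,"z":3,"wx":0,"wy":0,"wz":0,"jaw":0.75}]'; python3 - <<'E'
from h import *
from plant import ctrl
import cv2
print(where())
b=ctrl.read_camera("wrist");m=ctrl.camera_model("wrist");p=np.load("p.npy")
b=cv2.resize(b[:,:,::-1],(800,600))
for q in(.65,.698,.75):
    c,s=np.cos(q),np.sin(q)
    P=np.array([(x,.17*c-.024*s,.065+.17*s+.024*c) for x in(.06,-.06)]+[(.085,.130,.174),(-.145,-.118*s,.065+.118*c)])
    print(q,(proj(m,S(p,P))/.7).round(0).tolist())
cv2.imwrite("pics/w4.png",b)
E
```

```text
t: 10.5
tool_pos: [0.4528, -0.0312, 0.1594]
tcp_rot: [0.41, 3.112, 0.003]
wrist_force: [3.0, 3.4, -0.7]
grip_width: 0.248
grasp_force: 2.5
(array([-108.9,  -77.9,  159.4]), 10.5, array([ 3. ,  3.4, -0.7]), 21.8)
0.65 [[965.0, 873.0], [1097.0, 607.0], [932.0, 867.0], [424.0, 295.0]]
0.698 [[965.0, 896.0], [1103.0, 625.0], [932.0, 867.0], [409.0, 292.0]]
0.75 [[964.0, 922.0], [1108.0, 645.0], [932.0, 867.0], [394.0, 288.0]]
```

View pics/w4.png

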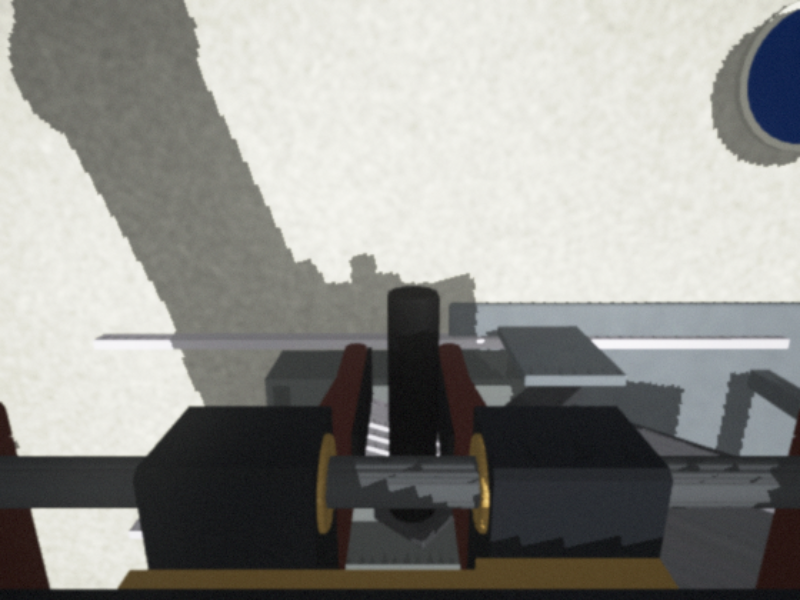

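```bash
python3 -m pendant '[{"x":0,"y":-1,"z":0,"wx":0,"wy":0,"wz":0,"jaw":0.75},{"x":0,"y":-1,"z":0,"wx":0,"wy":0,"wz":0,"jaw":0.75},{"x":0,"y":-1,"z":0,"wx":0,"wy":0,"wz":0,"jaw":0.75},{"x":0,"y":-1,"z":0,"wx":0,"wy":0,"wz":0,"jaw":0.75},{"x":0,"y":-1,"z":0,"wx":0,"wy":0,"wz":0,"jaw":0.75},{"x":0,"y":-1,"z":0,"wx":0,"wy":0,"wz":0,"jaw":0.75}]'; python3 -c "
from h import *
from plant import ctrl
print(where())
import cv2
im=ctrl.read_camera('top');print(ctrl.spot_in('heat_sink','top')[:1],ctrl.spot_in('tray_end','top')[:1])"
python3 -m pendant '[{"x":0,"y":5,"z":0,"wx":0,"wy":0,"wz":0,"jaw":0.75},{"x":0,"y":12,"z":-4,"wx":0,"wy":0,"wz":0,"jaw":0.75},{"x":0,"y":20,"z":-10,"wx":0,"wy":0,"wz":0,"jaw":0.75},{"x":0,"y":28,"z":-14,"wx":0,"wy":0,"wz":0,"jaw":0.75},{"x":0,"y":36,"z":-18,"wx":0,"wy":0,"wz":0,"jaw":0.75},{"x":0,"y":44,"z":-21,"wx":0,"wy":0,"wz":0,"jaw":0.75},{"x":0,"y":52,"z":-23,"wx":0,"wy":0,"wz":0,"jaw":0.75},{"x":0,"y":60,"z":-25,"wx":0,"wy":0,"wz":0,"jaw":0.75},{"x":0,"y":67,"z":-26,"wx":0,"wy":0,"wz":0,"jaw":0.75},{"x":0,"y":73,"z":-27,"wx":0,"wy":0,"wz":0,"jaw":0.75},{"x":0,"y":77,"z":-28,"wx":0,"wy":0,"wz":0,"jaw":0.75},{"x":0,"y":79,"z":-28,"wx":0,"wy":0,"wz":0,"jaw":0.75}]'; python3 -c "
from h import *
print(where())"
```

```text
t: 11.15
tool_pos: [0.4528, -0.0314, 0.1594]
tcp_rot: [0.409, 3.112, 0.004]
wrist_force: [3.8, 6.5, -1.8]
grip_width: 0.25
grasp_force: 3.9
(array([-108.9,  -78. ,  159.4]), 11.15, array([ 3.8,  6.5, -1.8]), 22.0)
[{'bbox': [303.2, 215.0, 312.1, 224.9], 'confidence': 0.36}] [{'bbox': [284.7, 205.5, 335.8, 237.9], 'confidence': 0.64}]
t: 12.5
tool_pos: [0.4717, 0.0438, 0.1866]
tcp_rot: [-0.411, -3.114, -0.0]
wrist_force: [-0.1, -1.7, 1.8]
grip_width: 0.248
grasp_force: 1.2
(array([-109.9,   -0.5,  186.6]), 12.5, array([-0.1, -1.7,  1.8]), 21.8)
```

```bash
python3 -m pendant '[{"x":0,"y":2,"z":0,"wx":0,"wy":0,"wz":0,"jaw":0.75},{"x":0,"y":4,"z":0,"wx":0,"wy":0,"wz":0,"jaw":0.75}]'; python3 -c "
from h import *
print(where())"; python3 -m pendant '[{"x":0,"y":1,"z":0,"wx":0,"wy":0,"wz":0,"jaw":0.75},{"x":0,"y":2,"z":0,"wx":0,"wy":0,"wz":0,"jaw":0.75}]'; python3 -c "
from h import *
print(where())"
```

```text
t: 12.7
tool_pos: [0.4727, 0.047, 0.1867]
tcp_rot: [-0.413, -3.114, 0.0]
wrist_force: [-0.7, -2.9, 1.6]
grip_width: 0.25
grasp_force: 1.2
(array([-109.8,    2.8,  186.7]), 12.7, array([-0.7, -2.9,  1.6]), 22.0)
t: 12.9
tool_pos: [0.4732, 0.0487, 0.1867]
tcp_rot: [-0.413, -3.114, 0.001]
wrist_force: [-1.8, -5.0, 2.1]
grip_width: 0.249
grasp_force: 2.7
(array([-109.7,    4.6,  186.7]), 12.9, array([-1.8, -5. ,  2.1]), 21.9)
```

```bash
python3 -m pendant '[{"x":0,"y":1,"z":0,"wx":0,"wy":0,"wz":0,"jaw":0.75},{"x":0,"y":2,"z":0,"wx":0,"wy":0,"wz":0,"jaw":0.75}]'; python3 -c "
from h import *
print(where())"
```

```text
t: 13.1
tool_pos: [0.4733, 0.0489, 0.1866]
tcp_rot: [-0.414, -3.113, 0.004]
wrist_force: [-3.6, -10.3, 5.0]
grip_width: 0.254
grasp_force: 5.3
(array([-109.7,    4.8,  186.6]), 13.1, array([ -3.6, -10.3,   5. ]), 22.3)
```

```bash
python3 -m pendant '[{"x":0,"y":-4,"z":0,"wx":0,"wy":0,"wz":0,"jaw":0.68},{"x":0,"y":-5,"z":0,"wx":0,"wy":0,"wz":0,"jaw":0.6},{"x":0,"y":-5,"z":0,"wx":0,"wy":0,"wz":0,"jaw":0.6},{"x":0,"y":-5,"z":-20,"wx":0,"wy":0,"wz":0,"jaw":0.6},{"x":0,"y":-5,"z":-50,"wx":0,"wy":0,"wz":0,"jaw":0.6},{"x":0,"y":-5,"z":-100,"wx":0,"wy":0,"wz":0,"jaw":0.6},{"x":0,"y":-5,"z":-150,"wx":0,"wy":0,"wz":0,"jaw":0.6},{"x":0,"y":-5,"z":-160,"wx":0,"wy":0,"wz":0,"jaw":0.6},{"x":0,"y":-5,"z":-160,"wx":0,"wy":0,"wz":0,"jaw":0.6}]'; python3 - <<'E'
from h import *
from plant import ctrl
import cv2
print(where())
a=ctrl.read_camera("scene")[140:290,170:370]
cv2.imwrite("pics/s5.png",cv2.resize(a[:,:,::-1],None,fx=4,fy=4,interpolation=cv2.INTER_CUBIC))
m=ctrl.camera_model("scene");p=np.load("p.npy")
P=np.array([(65,-155,48.5),(-65,-155,48.5),(-145,0,187)])/1000
print(((proj(m,S(p,P))-(170,140))*4).round(0).tolist())
E
```

```text
t: 14.0
tool_pos: [0.4736, 0.0467, 0.3485]
tcp_rot: [0.411, 3.111, 0.004]
wrist_force: [0.5, 0.2, -0.4]
grip_width: 0.395
grasp_force: 0.0
(array([-108.8,    2.8,  348.5]), 14.0, array([ 0.5,  0.2, -0.4]), 34.8)
[[182.0, 326.0], [274.0, 209.0], [505.0, 77.0]]
```

View pics/s5.png

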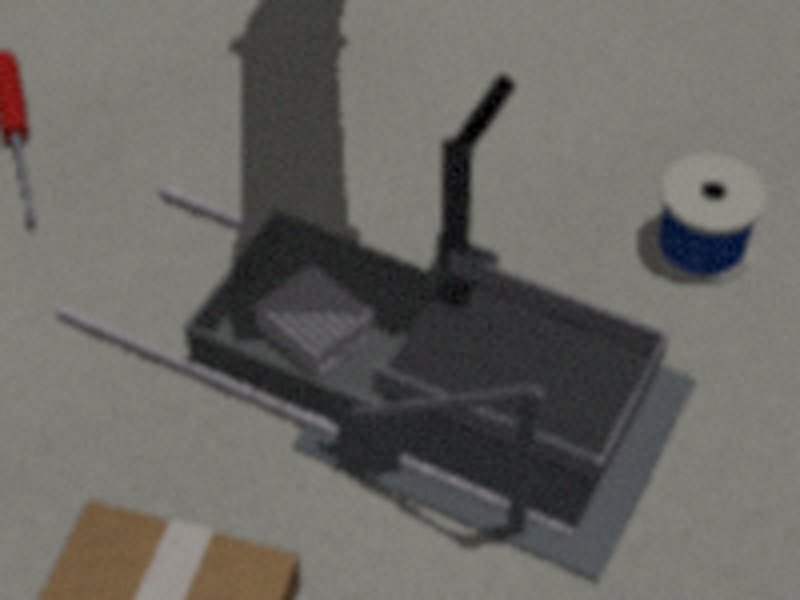

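The picture shows the pan level, with the handle end at (505,80). The tray is home, its corners at (190,330) and (280,210), with the heat sink in it at (315,320). Nothing else on the bench has moved.

```bash
python3 -c "
from plant import ctrl
print(ctrl.job_done())"
```

```text
the job is handed in; nothing more can be done
None
```

I handed the job in at about 14 s: tray fully home, pan tipped to about 40° (estimated from the arm's position) and back level, heat sink in the tray, and nothing else on the bench moved.

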